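# Shut the compost caddy and lock its quarter-turn stud

### The arm

A 7-joint arm with a two-finger parallel gripper is mounted at the origin on the work surface. World frame = base frame: x ahead of the robot, y to its left, z up, the work surface at z = 0. Lengths are in m, angles in rad, forces in N, time in s.
With the tool pointing down it reaches from about 0.425 to 0.875 m from the base axis. Payload 4.7 kg.
Tool frame: the origin (TCP) lies midway between the tips of the shut fingers; the grasp point (between the pads) lies 19 mm behind it; x points along the fingers, y is the direction in which the jaws open and shut, and the axes are right-handed (so a half turn about x gives the same grasp; the last joint's range is limited). The gripper opens to 87 mm and grips with 3 to 60 N. Pads are 19 mm wide; open, the fingers measure 117 mm over their backs; the gripper's body (75 mm by 190 mm) begins 51 mm behind the grasp point.
Start: joints at [1.343, 0.321, -0.07, 1.45, 0.023, 1.371, -0.057], TCP at [0.156, -0.631, 0.223] pointing down, gripper open.
Joint ranges: [-2.86, 2.86], [-0.3, 2.09], [-1.38, 1.24], [0.06, 2.45], [-1.56, 4.7], [0.09, 2.05], [-2.69, 2.69]. Speed limits (rad/s): [2.57, 2.57, 3.14, 3.14, 3.14, 3.14, 3.14].

### API

Orientations are given as a rotation vector (axis times angle).
In Python, from bench import ctrl gives the robot as it stands. The module is installed in compiled form; this text tells all that it offers.
- The arm moves only by the shell command python3 -m jog 'ROWS' [FORCE]. ROWS is JSON, a list of rows, each an object with "rot": the turn, a rotation vector about the tool's x, y, z in units of 5 degrees (1.0 is 5 degrees), a list of three; "travel": the shift along the tool's x, y, z in units of 0.3 m (1.0 is 0.3 m), a list of three; "jaw": the closure, from -1 (fully open) to 1 (shut), so that 0 is half open. In form: [{"rot": [ax, ay, az], "travel": [tx, ty, tz], "jaw": jaw}, ...]. A call has 1 to 8 rows; each row shifts and turns the commanded pose from where the row before left it, along the tool's axes as they then stand; what a row does not reach is not made up. A row lasts 1/10 s, in which the tool goes at most 50 mm and 8.59 degrees, less where a joint would pass 70% of its speed; a pose out of reach is approached as far as the arm can. A call with a number of a shift or a turn outside -1 to 1 is refused whole. A call with a gripper value outside its range is refused whole. The fingers move at their own pace and stop on an object; FORCE is the grip in N (left out, the last holds). Time passes only in rows, so rows that do not move let the fingers close. It gives the time, the measured TCP pose, the force and the opening at its end, in the units of the state.
- ctrl.get_state(): the state, without advancing time (a new reading comes with each control period).
- ctrl.get_image(name): name is "side" or "top"; returns the picture (480x640x3 uint8, red, green, blue); there is no depth.
- ctrl.camera_model(name): a dict with "mtx" (3x3 intrinsics, pixels), "k1" (the pictures are not rectified: a ray, as slopes to the right and down, at radius r is drawn at 1 + k1 r^2 times it, then the intrinsics apply), "extrinsics" (4x4, takes a point from world to camera coordinates). Camera axes: x right, y up, looking along -z (the intrinsics and any distortion apply to the point x, -y, -z); pixel columns grow to the right and rows downward; lengths in m; the calibration is good to about 2 mm. A picture is of the moment at which its call begins. camera_model takes no time and is no camera call.
- ctrl.close_job(): hands the job in, once; it reports no verdict.
The state is a dict: "time": time; "joint_positions": joint angles; "qd": joint speeds; "joint_torque": joint torques, N m; "position": TCP position; "tool_rot": TCP orientation; "ft_force": force on the tool from outside, world axes, zero at the start; "torque": the same for the moment, N m; "grip_width": opening from 0.0 (shut) to 1.0 (fully open).
Only numpy, scipy, OpenCV 4.12 (cv2) and the standard library are available. Lean on these libraries where they do the work, as an engineer would, in place of code of your own. Each camera call takes 0.05 s, during which the arm holds its last target.

### The job

Swing the beige compost caddy's lid fully shut, then lock it with the T-shaped stud: push the stud slowly straight down until it bottoms, turn it a quarter turn clockwise (seen from above) while it is held down, and let go so that it stays caught below. How far it must be pushed is not known beforehand, so feel for the end stop: do not force the stud, neither pressing it on its stop with more than about 15 N once it has bottomed nor twisting it before it is in. Leave the other things where they are.

Things in the scene. Friction and masses are not known exactly. Their poses are not given: they have to be found in the camera images.
- caddy: Compost caddy in beige plastic, fixed in place: open box 170 (its x) by 200 (its y) by 130 mm high, walls 4 mm. Origin at the centre of its underside, z up. The lid is hinged along the rim at its +x side; the stud is near its -x (front) side, which faces the robot more or less
- lid (a joint): Angle of the beige lid (175 by 206 by 8 mm, 0.2 kg): 0 is fully shut (lid top then 138 mm above the table), positive with the front edge raised. It starts ajar at 0.3 to 0.6 and its stiff hinge keeps any angle; it takes 2 to 6 N at the front edge to push it down from above
- lid_hinge (a point): Middle of the lid's hinge axis, which lies along the caddy's y, at the lid's underside, 85 mm from the caddy's centre towards +x and 130 mm up
- lid_front (a point): Middle of the lid's front edge, on its upper face, 175 mm from the hinge axis
- lid_boss (a point): Point on the lid's upper face where the stud's axis passes through it, 140 mm from the hinge axis, midway across. Axes: z out of the lid's upper face, x towards the hinge
- stud_top (a point): Middle of the top of the black stud head, on the stud's axis; x along the wing, z along the axis. From the top: upright wing 36 mm long, 10 mm thick, 24 mm high; under it a round flange 40 mm across, 4 mm thick; then a 12 mm steel stem, 24 mm of it showing while the stud is up. Unpushed, the top is 52 mm above lid_boss
- stud_turn (a joint): Turn of the stud, clockwise seen from above positive: near 0 unlocked (wing along the caddy's x, starts within 0.08 of 0), 1.57 locked (wing along the caddy's y); stops at -0.12 and 1.70. Friction 0.02 N m plus that of the keeper. Let go at 1.57 it rises 2 mm into a notch and stays down at least 2.5 mm; let go part-way it also stays caught, so regrasping is possible
- stud: The stud as a whole; origin on its axis at the lid's upper face while unpushed, sinking with it, not turning. A spring pushes it up (6 N unpushed, 0.2 N more per mm). With the lid shut, pushing it 4.5 to 19.5 mm (unknown, differs from start to start) brings its cross-pin free below the keeper; a hard end stop follows 1.6 mm later. Between these it can be turned. Unless caught it springs back
- keeper: Steel keeper inside the caddy's front wall under the stud, hidden by the lid; origin on the stud's axis, 105 mm above the table. Its plate has a slot along the caddy's x that the stud's steel cross-pin (20 mm long, parallel to the wing) must pass before it can turn. The plate's height is not shown by this pose
- soap_dish: Bystander: white ceramic soap dish 120 x 85 x 28 mm, origin under its centre
- amber_bottle: Bystander: capped amber plastic bottle, 64 mm across, 170 mm high, origin under its centre
- tablet_jar: Bystander: jar 76 mm across, 100 mm high, origin under its centre
- scrub_brush: Bystander: wooden-handled brush lying flat
- polish_tin: Bystander: tin 72 mm across, 60 mm high, origin under its centre
- steel_cup: Bystander: small open steel cup 64 mm across, 70 mm high, origin under its centre

How it is judged:
On the way, in this order (a step that is already met when the one before it is completed fails the run):
1. the lid is shut (within 0.02 rad) (value of joint lid below 0.02 rad), for 0.1 s.
2. the stud is pushed in by 4 mm or more, not yet turned (under 0.4 rad) (z of stud_top in the frame of lid_boss below 0.048 m and value of joint stud_turn below 0.4 rad and value of joint lid below 0.02 rad), for 0.05 s.
At the end, for the whole second after the job is handed in: The lid is shut (within 0.02 rad); the stud stands a quarter turn clockwise from its start position (joint 1.40 to 1.74 rad), is at rest and, let go, stays caught under the keeper, its top at least 1.5 mm lower than when unpushed (below 50.5 mm above the lid) (value of joint lid below 0.02 rad and value of joint stud_turn between 1.4 and 1.74 rad and z of stud_top in the frame of lid_boss below 0.0505 m and linear speed of stud below 0.01 m/s); the robot touches nothing.
It fails at once if the stud is forced against its keeper (over 15 N) (contact force between stud and keeper above 15 N).
It fails at once if a bystander is moved by more than 25 mm (distance of any of soap_dish, amber_bottle, tablet_jar, scrub_brush, polish_tin, steel_cup from where it was at the start of the episode above 0.025 m).
It also fails if it takes over 58 s, if anything falls off the work surface, if the arm or the gripper's body presses on something with over 40 N, if the wrist force passes 120 N, or if a joint passes its speed limit or range.

## Working session

There is one attempt and no reset: what is moved stays moved. The work goes in short steps, Python scripts to look and compute and a shell command to move; the robot and the scene stay as the last step left them, time stands still between calls to the robot, and variables do not carry over. Pictures are saved under pics/ and viewed, and the job is handed in when it is done.

```bash
mkdir -p pics
python3 - <<'E'
from bench import ctrl
import cv2
for n in("side","top"):
    im=ctrl.get_image(n); cv2.imwrite(f"pics/{n}0.png",im[:,:,::-1])
    m=ctrl.camera_model(n); print(n,m)
print(ctrl.get_state())
E
```

```text
side {'mtx': array([[503.34112485,   0.        , 323.82416941],
       [  0.        , 503.34112485, 241.05870079],
       [  0.        ,   0.        ,   1.        ]]), 'k1': 0.021431687855487113, 'extrinsics': array([[-0.80687109, -0.59061138,  0.01171473,  0.41643043],
       [ 0.36059338, -0.47672772,  0.80168765, -0.34979091],
       [-0.46790112,  0.65108284,  0.59762838, -0.92062029],
       [ 0.        ,  0.        ,  0.        ,  1.        ]])}
top {'mtx': array([[577.69012216,   0.        , 330.44012111],
       [  0.        , 577.69012216, 233.31090153],
       [  0.        ,   0.        ,   1.        ]]), 'k1': -0.01713275824932632, 'extrinsics': array([[ 3.61588241e-04, -9.99915401e-01,  1.30023122e-02,
        -6.52334757e-02],
       [ 9.97109304e-01,  1.34842359e-03,  7.59685281e-02,
        -5.51187449e-01],
       [-7.59796339e-02,  1.29372571e-02,  9.97025437e-01,
        -1.43028838e+00],
       [ 0.00000000e+00,  0.00000000e+00,  0.00000000e+00,
         1.00000000e+00]])}
{'time': 0.1, 'joint_positions': array([ 1.34311842,  0.32176989, -0.07007638,  1.45156037,  0.02259323,
        1.37081789, -0.05686625]), 'qd': array([ 0.00099035, -0.00201404,  0.00090096, -0.00386131, -0.00067954,
        0.00084016, -0.00050977]), 'joint_torque': array([ 4.03115519e-05, -4.92568481e+01, -4.05816240e-01, -3.13397670e+01,
       -6.42352039e-02,  3.94552073e-02,  8.85297936e-05]), 'position': array([ 0.15545725, -0.6306141 ,  0.22155348]), 'tool_rot': array([ 2.0934037 ,  0.25624182, -2.09404241]), 'ft_force': array([ 0.29369369, -0.19645639, -1.2361051 ]), 'torque': array([0.02312326, 0.01404279, 0.05733179]), 'grip_width': 1.0029319625097723}
```

View pics/side0.png

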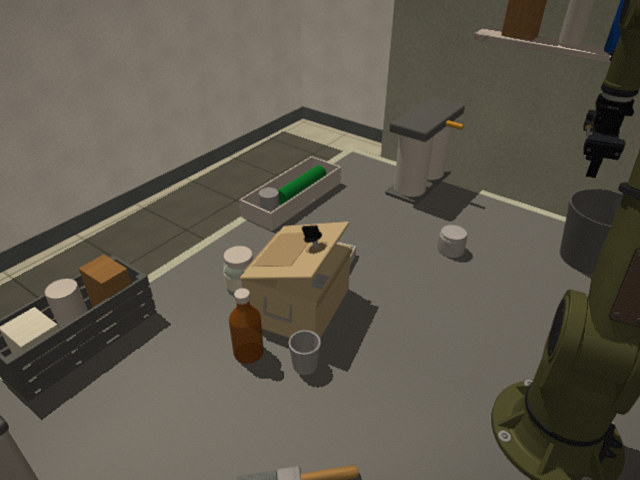

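View pics/top0.png

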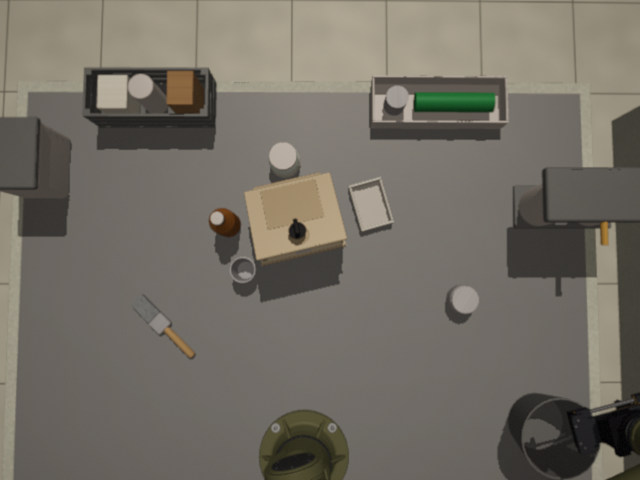

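The side view shows the ajar caddy with its stud at about (313,235). In the top view the stud is at (297,230), the bottle is at (224,221) and the cup at (243,269). I'll enlarge both.

Run:
```python
import cv2
s=cv2.imread("pics/side0.png")[210:360,220:380]; t=cv2.imread("pics/top0.png")[165:275,230:360]
cv2.imwrite("pics/s0c.png",cv2.resize(s,None,fx=4,fy=4,interpolation=cv2.INTER_CUBIC))
cv2.imwrite("pics/t0c.png",cv2.resize(t,None,fx=5,fy=5,interpolation=cv2.INTER_CUBIC))
```

```text
(no output)
```

View pics/s0c.png

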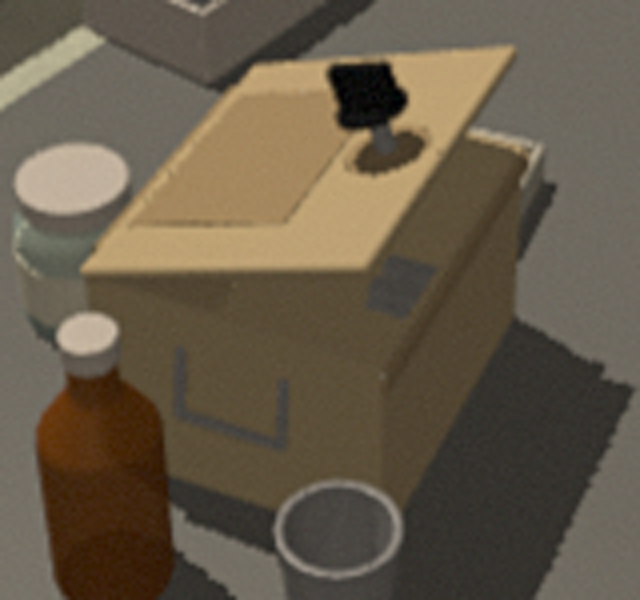

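View pics/t0c.png

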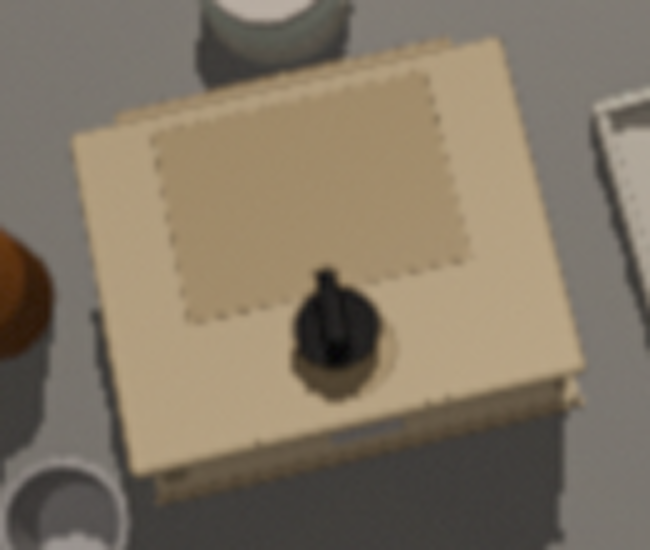

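```bash
cat > h.py <<'E'
import numpy as np,cv2
from bench import ctrl
F=np.diag([1,-1,-1.])
def cam(n):
    m=ctrl.camera_model(n);E=m["extrinsics"];return np.array(m["mtx"]),np.array([m["k1"],0,0,0,0.]),F@E[:3,:3],F@E[:3,3]
def proj(n,P):
    K,d,R,t=cam(n);return cv2.projectPoints(np.array(P,float).reshape(-1,1,3),cv2.Rodrigues(R)[0],t,K,d)[0].reshape(-1,2)
def tri(ps,pt):
    u=[];M=[]
    for n,p in(("side",ps),("top",pt)):
        K,d,R,t=cam(n);u.append(cv2.undistortPoints(np.array(p,float).reshape(-1,1,2),K,d).reshape(-1,2).T);M.append(np.c_[R,t])
    X=cv2.triangulatePoints(M[0],M[1],u[0],u[1]);return (X[:3]/X[3]).T
def onz(n,p,z):
    K,d,R,t=cam(n);u=cv2.undistortPoints(np.array(p,float).reshape(-1,1,2),K,d).reshape(-1,2)
    D=np.c_[u,np.ones(len(u))]@R;C=-R.T@t;s=(z-C[2])/D[:,2];return C+D*s[:,None]
def caddy(v,P):  # P in caddy coords
    x,y,w=v;c,s=np.cos(w),np.sin(w);return np.array(P)@np.array([[c,s,0],[-s,c,0],[0,0,1]])+[x,y,0]
def lid(v,a,Q): # Q: (dist from hinge, y, height above underside)
    Q=np.array(Q,float);d,h=Q[:,0],Q[:,2]
    return caddy(v,np.c_[.085-d*np.cos(a)+h*np.sin(a)*1,Q[:,1],.13+d*np.sin(a)+h*np.cos(a)])
E
python3 - <<'E'
from h import *
from scipy.optimize import least_squares
S=np.array([(82,268),(370,268),(515,45),(255,62)])/4+[220,210]
T=np.array([(75,138),(133,470),(583,368),(498,40)])/5+[230,165]
print(tri(S,T).round(4))
st=tri(np.array([[360,67]])/4+[220,210],np.array([[328,305]])/5+[230,165]);print("stud top~",st)
Q=[(0,.103,.008),(.175,.103,.008),(.175,-.103,.008),(0,-.103,.008)]
def f(p):
    L=lid(p[:3],p[3],Q);return np.r_[(proj("side",L)-S).ravel(),(proj("top",L)-T).ravel()]
r=least_squares(f,[.6,0,0.2,.4]);print(r.x,f(r.x).round(1))
v,a=r.x[:3],r.x[3]
print("boss",lid(v,0,[(.14,0,.008)]),"front",lid(v,0,[(.175,0,.008)]),lid(v,a,[(.175,0,.008),(.14,0,.06)]))
for nm,p,z in(("bottle",(217,218),.17),("cup",(243,266),.07),("jar",(283,156),.1)):print(nm,onz("top",[p],z))
E
```

```text
[[ 0.6361  0.1344  0.137 ]
 [ 0.4782  0.0982  0.1942]
 [ 0.5249 -0.099   0.1962]
 [ 0.6824 -0.0617  0.139 ]]
stud top~ [[0.54887506 0.01152534 0.23315996]]
[0.57514352 0.01661689 0.23314398 0.34365114] [-1.6  0.3 -1.3 -0.5  0.3 -0.5 -0.5 -0.1 -0.9  0.1  0.4  2.1  1.5  1.
  0.9 -0.4]
boss [[0.52163155 0.00390983 0.138     ]] front [[ 0.48757848 -0.00417649  0.138     ]] [[ 0.50015626 -0.00118974  0.19649447]
 [ 0.54926446  0.0104716   0.23366163]]
bottle [[0.57420137 0.19303009 0.17      ]]
cup [[0.46809944 0.14697542 0.07      ]]
jar [[0.73113143 0.05016026 0.1       ]]
```

```bash
cat > w.py <<'E'
from h import *
from scipy.spatial.transform import Rotation as Ro
V=np.array([.5751,.0166,.2331])
def to(p,yaw=None):
    """print tool-frame shift (units .3m) to p, and needed x-rotation (5deg units) so jaw axis has heading yaw (mod pi); also tilt fix"""
    s=ctrl.get_state();R=Ro.from_rotvec(s["tool_rot"]);d=np.array(p)-s["position"]
    print("pos",s["position"].round(4),"F",s["ft_force"].round(2),"grip",round(float(s["grip_width"]),3),"t",round(s["time"],2),"q7",round(s["joint_positions"][6],3))
    print("axes\n",R.as_matrix().round(3));print("tool shift/.3",(R.inv().apply(d)/.3).round(4))
    if yaw is not None:
        y=np.array([np.cos(yaw),np.sin(yaw),0.])
        for sg in(1,-1):
            x=np.array([0,0,-1.]);M=np.c_[x,sg*y,np.cross(x,sg*y)]
            print("rot/5deg",(np.rad2deg((R.inv()*Ro.from_matrix(M)).as_rotvec())/5).round(3))
E
python3 - <<'E'
from w import *
print(lid(V,0.34365,[(.165,-.06,.008)]),lid(V,0,[(.165,-.06,.008)]))
p=lid(V,0.34365,[(.165,-.06,.008)])[0]+[0,0,.07]
to(p,V[2]+np.pi/2)
E
```

```text
[[ 0.52313224 -0.05740577  0.19312503]] [[ 0.51112329 -0.06025688  0.138     ]]
pos [ 0.1555 -0.6306  0.2216] F [ 0.29 -0.2  -1.24] grip 1.003 t 0.1 q7 -0.057
axes
 [[-0.001  0.239 -0.971]
 [ 0.002 -0.971 -0.239]
 [-1.    -0.002  0.   ]]
tool shift/.3 [-0.136  -1.5618 -1.6475]
rot/5deg [-3.59e+01 -3.20e-02  2.00e-03]
rot/5deg [0.1   0.001 0.02 ]
```

```bash
python3 -m jog '[{"rot":[0,0,0],"travel":[-0.16,0,0],"jaw":1},{"rot":[0,0,0],"travel":[-0.16,0,0],"jaw":1},{"rot":[0,0,0],"travel":[0,-0.11,-0.115],"jaw":1},{"rot":[0,0,0],"travel":[0,-0.11,-0.115],"jaw":1},{"rot":[0,0,0],"travel":[0,-0.11,-0.115],"jaw":1},{"rot":[0,0,0],"travel":[0,-0.11,-0.115],"jaw":1},{"rot":[0,0,0],"travel":[0,-0.11,-0.115],"jaw":1},{"rot":[0,0,0],"travel":[0,-0.11,-0.115],"jaw":1}]' 10
python3 -m jog '[{"rot":[0,0,0],"travel":[0,-0.11,-0.115],"jaw":1},{"rot":[0,0,0],"travel":[0,-0.11,-0.115],"jaw":1},{"rot":[0,0,0],"travel":[0,-0.11,-0.115],"jaw":1},{"rot":[0,0,0],"travel":[0,-0.11,-0.115],"jaw":1},{"rot":[0,0,0],"travel":[0,-0.11,-0.115],"jaw":1},{"rot":[0,0,0],"travel":[0,-0.11,-0.115],"jaw":1},{"rot":[0,0,0],"travel":[0,-0.1,-0.11],"jaw":1},{"rot":[0,0,0],"travel":[0,0,0],"jaw":1}]'
python3 - <<'E'
from w import *
p=lid(V,0.34365,[(.165,-.06,.008)])[0]+[0,0,.02]
to(p,V[2]+np.pi/2)
E
```

```text
time: 0.9
position: [0.3098, -0.3873, 0.3182]
tool_rot: [2.093, 0.254, -2.093]
ft_force: [1.0, -0.0, 1.0]
grip_width: 0.355
time: 1.7
position: [0.49, -0.1029, 0.3185]
tool_rot: [2.089, 0.269, -2.086]
ft_force: [0.7, 0.1, -0.5]
grip_width: 0.004
pos [ 0.49   -0.1029  0.3185] F [ 0.7   0.13 -0.5 ] grip 0.004 t 1.7 q7 -1.15
axes
 [[ 0.001  0.251 -0.968]
 [ 0.003 -0.968 -0.251]
 [-1.    -0.003 -0.002]]
tool shift/.3 [ 0.3518 -0.1182 -0.1443]
rot/5deg [-35.765  -0.051  -0.037]
rot/5deg [ 0.235 -0.023  0.033]
```

```bash
python3 -m jog '[{"rot":[0.24,0,0],"travel":[0,-0.06,-0.065],"jaw":1},{"rot":[0,0,0],"travel":[0,-0.058,-0.065],"jaw":1},{"rot":[0,0,0],"travel":[0.1,0,0],"jaw":1},{"rot":[0,0,0],"travel":[0.1,0,0],"jaw":1},{"rot":[0,0,0],"travel":[0.1,0,0],"jaw":1},{"rot":[0,0,0],"travel":[0.05,0,0],"jaw":1},{"rot":[0,0,0],"travel":[0,0,0],"jaw":1}]'
python3 - <<'E'
from w import *
to(lid(V,0,[(.165,-.06,.008)])[0],V[2]+np.pi/2)
im=ctrl.get_image("side");cv2.imwrite("pics/s1.png",cv2.resize(im[150:350,200:400,::-1],None,fx=3,fy=3))
E
```

```text
time: 2.4
position: [0.5158, -0.0674, 0.2114]
tool_rot: [2.101, 0.235, -2.11]
ft_force: [-0.1, -0.6, -0.4]
grip_width: 0.003
pos [ 0.5158 -0.0674  0.2114] F [-0.07 -0.59 -0.42] grip 0.003 t 2.4 q7 -1.32
axes
 [[-0.004  0.219 -0.976]
 [ 0.001 -0.976 -0.219]
 [-1.    -0.002  0.004]]
tool shift/.3 [ 0.2446 -0.0261  0.0089]
rot/5deg [ 3.5855e+01  3.4000e-02 -7.4000e-02]
rot/5deg [-0.145  0.047  0.022]
```

View pics/s1.png

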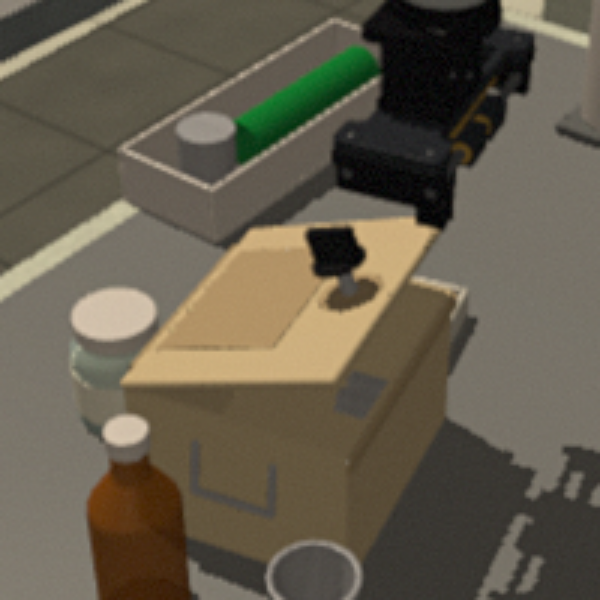

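The shut fingertips are above the lid's front right corner (~(435,225) in the crop) and clear of the stud. Next I press down.

```bash
python3 -m jog '[{"rot":[0,0,0],"travel":[0.04,0,0],"jaw":1},{"rot":[0,0,0],"travel":[0.04,0,0],"jaw":1},{"rot":[0,0,0],"travel":[0.04,0,0],"jaw":1},{"rot":[0,0,0],"travel":[0.04,0,0],"jaw":1},{"rot":[0,0,0],"travel":[0.03,0,0],"jaw":1}]'
python3 -m jog '[{"rot":[0,0,0],"travel":[0.02,0,0],"jaw":1},{"rot":[0,0,0],"travel":[0.015,0,0],"jaw":1},{"rot":[0,0,0],"travel":[0.01,0,0],"jaw":1},{"rot":[0,0,0],"travel":[0,0,0],"jaw":1}]'
```

```text
time: 2.95
position: [0.517, -0.0671, 0.1552]
tool_rot: [2.104, 0.234, -2.106]
ft_force: [-0.5, -0.1, 1.4]
grip_width: 0.007
time: 3.35
position: [0.5176, -0.0669, 0.1427]
tool_rot: [2.105, 0.234, -2.104]
ft_force: [0.2, 0.2, 0.9]
grip_width: 0.006
```

```bash
python3 -m jog '[{"rot":[0,0,0],"travel":[0.01,0,0],"jaw":1},{"rot":[0,0,0],"travel":[0.007,0,0],"jaw":1},{"rot":[0,0,0],"travel":[0,0,0],"jaw":1}]'
python3 -m jog '[{"rot":[0,0,0],"travel":[0.005,0,0],"jaw":1},{"rot":[0,0,0],"travel":[0,0,0],"jaw":1}]'
python3 - <<'E'
from w import *
im=ctrl.get_image("side");cv2.imwrite("pics/s2.png",cv2.resize(im[150:350,200:400,::-1],None,fx=3,fy=3))
E
```

```text
time: 3.65
position: [0.5179, -0.067, 0.1384]
tool_rot: [2.105, 0.233, -2.104]
ft_force: [-1.2, -0.2, 3.7]
grip_width: 0.006
time: 3.85
position: [0.5179, -0.067, 0.1383]
tool_rot: [2.105, 0.232, -2.104]
ft_force: [-4.6, 1.0, 11.6]
grip_width: 0.006
```

View pics/s2.png

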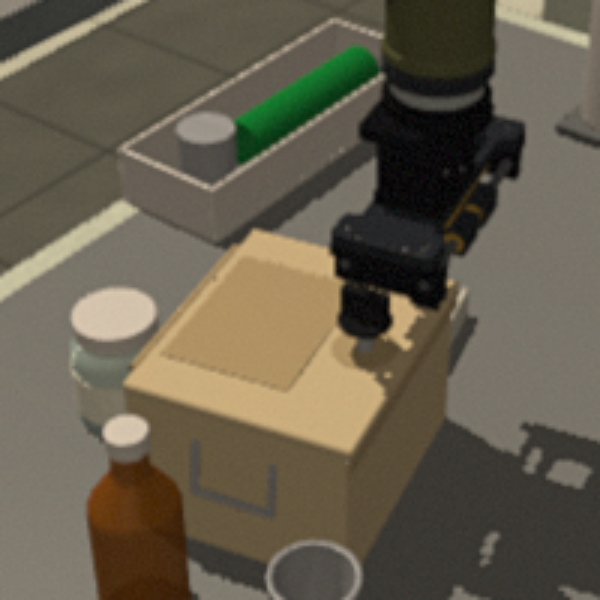

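The lid is flat, with a hard stop at z = 0.138. I'll retract up and off to the right, then measure the stud.

```bash
python3 -m jog '[{"rot":[0,0,0],"travel":[-0.08,0,0],"jaw":1},{"rot":[0,0,0],"travel":[-0.16,0,0],"jaw":-0.4},{"rot":[0,0,0],"travel":[-0.16,0,0],"jaw":-0.4},{"rot":[0,0,0],"travel":[0,0.16,0],"jaw":-0.4},{"rot":[0,0,0],"travel":[0,0.16,0],"jaw":-0.4},{"rot":[0,0,0],"travel":[0,0.16,0],"jaw":-0.4},{"rot":[0,0,0],"travel":[0,0,0],"jaw":-0.4},{"rot":[0,0,0],"travel":[0,0,0],"jaw":-0.4}]'
python3 - <<'E'
from w import *
for n,(a,b,c,d) in {"side":(210,330,230,370),"top":(165,275,230,360)}.items():
    im=ctrl.get_image(n);cv2.imwrite(f"pics/{n}3f.png",im[:,:,::-1]);cv2.imwrite(f"pics/{n}3.png",cv2.resize(im[a:b,c:d,::-1],None,fx=5,fy=5,interpolation=cv2.INTER_CUBIC))
E
```

```text
time: 4.7
position: [0.5487, -0.2089, 0.2555]
tool_rot: [2.106, 0.232, -2.108]
ft_force: [-1.1, 0.7, -0.3]
grip_width: 0.56
```

View pics/side3.png

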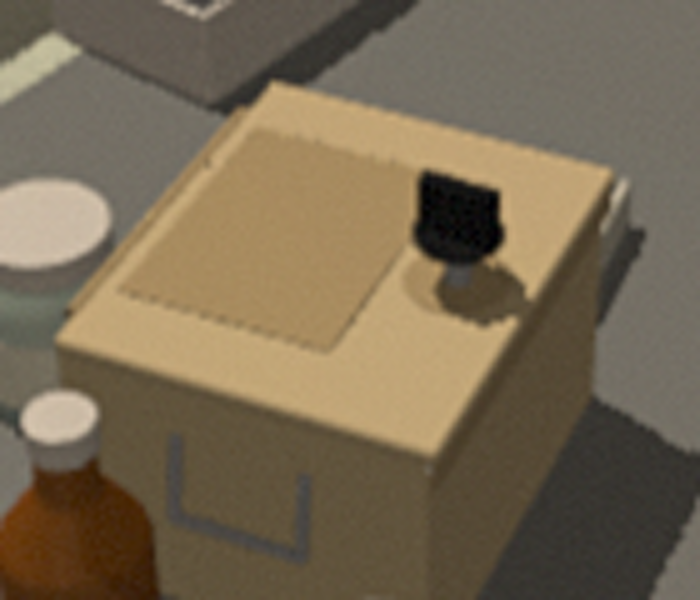

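View pics/top3.png

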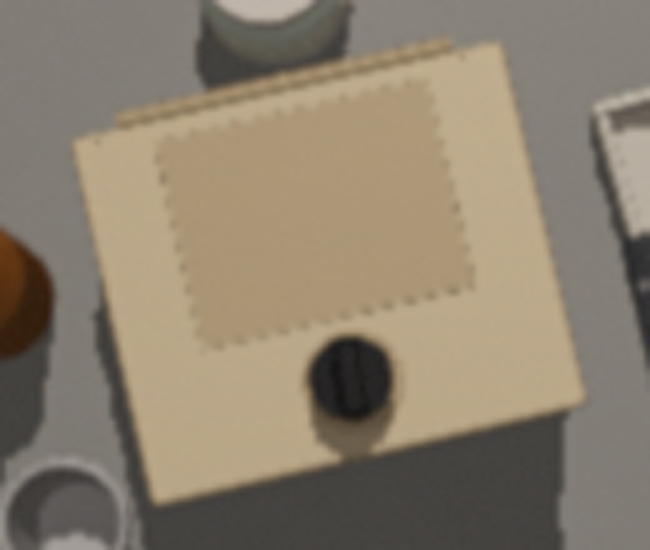

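Run:
```python
from h import *
from scipy.optimize import least_squares
S=np.array([(57,340),(432,457),(612,175),(270,83)])/5+[230,210]
T=np.array([(73,140),(155,503),(583,400),(500,42)])/5+[230,165]
Q=[(0,.103,.008),(.175,.103,.008),(.175,-.103,.008),(0,-.103,.008)]
def f(p):
    L=lid(p[:3],0,Q);return np.r_[(proj("side",L)-S).ravel(),(proj("top",L)-T).ravel()]
r=least_squares(f,[.6,0,0.2]);v=r.x;print(v,f(v).round(1))
print("boss",lid(v,0,[(.14,0,.008)]))
print("stud",tri(np.array([[460,180]])/5+[230,210],np.array([[350,372]])/5+[230,165]))
print("flange z.166",onz("top",np.array([[350,378]])/5+[230,165],.166))
L=lid(v,0,[(.122,0,.06),(.158,0,.06),(.14,0,.06),(.14,0,.036),(.122,0,.036),(.158,0,.036)])
print((proj("side",L)-[230,210])*5,(proj("top",L)-[230,165])*5)
```

```text
[0.57601174 0.0179462  0.23203011] [-2.2 -0.4  0.1 -0.4  0.3 -1.6 -0.3 -1.  -0.8  0.3 -0.5  1.3  1.1  1.4
  0.2 -0. ]
boss [[0.52248565 0.00529874 0.138     ]]
stud [[0.5231093  0.00385631 0.1907344 ]]
flange z.166 [[0.52362196 0.00585551 0.166     ]]
[[415.06204031 172.60679643]
 [494.53275783 193.75903908]
 [454.58897974 183.12726268]
 [454.11892972 228.32983349]
 [415.12485393 217.71777562]
 [493.51888928 239.0532164 ]] [[339.94620358 337.72017856]
 [358.2834513  416.61448903]
 [349.10516498 377.12810063]
 [351.22251126 380.51269051]
 [342.22920641 341.82361878]
 [360.23441813 419.27731297]]
```

```bash
R='{"rot":[-1,0,0],"travel":[0,0,0],"jaw":-0.4}'; python3 -m jog '[{"rot":[-1,0,0],"travel":[0,0,0],"jaw":-0.4},{"rot":[-1,0,0],"travel":[0,0,0],"jaw":-0.4},{"rot":[-1,0,0],"travel":[0,0,0],"jaw":-0.4},{"rot":[-1,0,0],"travel":[0,0,0],"jaw":-0.4},{"rot":[-1,0,0],"travel":[0,0,0],"jaw":-0.4},{"rot":[-1,0,0],"travel":[0,0,0],"jaw":-0.4},{"rot":[-1,0,0],"travel":[0,0,0],"jaw":-0.4},{"rot":[-1,0,0],"travel":[0,0,0],"jaw":-0.4}]'
python3 - <<'E'
from w import *
to([.5228,.0045,.25],.232+np.pi/2);print(ctrl.get_state()["joint_positions"])
E
```

```text
time: 5.6
position: [0.5492, -0.2054, 0.2568]
tool_rot: [1.666, 0.831, -1.666]
ft_force: [1.1, -0.6, -0.1]
grip_width: 0.696
pos [ 0.5492 -0.2054  0.2568] F [ 1.1  -0.64 -0.11] grip 0.696 t 5.6 q7 -0.442
axes
 [[ 0.     0.799 -0.601]
 [-0.    -0.601 -0.799]
 [-1.     0.001  0.   ]]
tool shift/.3 [ 0.0224 -0.491  -0.5062]
rot/5deg [-2.8049e+01  1.0000e-02 -1.0000e-03]
rot/5deg [ 7.951e+00 -1.000e-03 -8.000e-03]
[ 0.88951412  0.22907209 -0.67713222  1.54534844  0.14484819  1.41754065
 -0.44189044]
```

```bash
for i in 1; do python3 -m jog '[{"rot":[-1,0,0],"travel":[0,0,0],"jaw":-0.4},{"rot":[-1,0,0],"travel":[0,0,0],"jaw":-0.4},{"rot":[-1,0,0],"travel":[0,0,0],"jaw":-0.4},{"rot":[-1,0,0],"travel":[0,0,0],"jaw":-0.4},{"rot":[-1,0,0],"travel":[0,0,0],"jaw":-0.4},{"rot":[-1,0,0],"travel":[0,0,0],"jaw":-0.4},{"rot":[-1,0,0],"travel":[0,0,0],"jaw":-0.4},{"rot":[-1,0,0],"travel":[0,0,0],"jaw":-0.4}]'; done
python3 -m jog '[{"rot":[-1,0,0],"travel":[0,0,0],"jaw":-0.4},{"rot":[-1,0,0],"travel":[0,0,0],"jaw":-0.4},{"rot":[-1,0,0],"travel":[0,0,0],"jaw":-0.4},{"rot":[-1,0,0],"travel":[0,0,0],"jaw":-0.4},{"rot":[-1,0,0],"travel":[0,0,0],"jaw":-0.4},{"rot":[-1,0,0],"travel":[0,0,0],"jaw":-0.4},{"rot":[-1,0,0],"travel":[0,0,0],"jaw":-0.4},{"rot":[-1,0,0],"travel":[0,0,0],"jaw":-0.4}]'
python3 -m jog '[{"rot":[-1,0,0],"travel":[0,0,0],"jaw":-0.4},{"rot":[-1,0,0],"travel":[0,0,0],"jaw":-0.4},{"rot":[-1,0,0],"travel":[0,0,0],"jaw":-0.4},{"rot":[-1,0,0],"travel":[0,0,0],"jaw":-0.4},{"rot":[-1,0,0],"travel":[0,0,0],"jaw":-0.4},{"rot":[-1,0,0],"travel":[0,0,0],"jaw":-0.4},{"rot":[-1,0,0],"travel":[0,0,0],"jaw":-0.4},{"rot":[-1,0,0],"travel":[0,0,0],"jaw":-0.4}]'
python3 - <<'E'
from w import *
to([.5228,.0045,.25],.232+np.pi/2);print(ctrl.get_state()["joint_positions"])
E
```

```text
time: 6.4
position: [0.5492, -0.2054, 0.2568]
tool_rot: [1.17, 1.233, -1.17]
ft_force: [-0.3, 0.4, -0.7]
grip_width: 0.7
time: 7.2
position: [0.5493, -0.2054, 0.2569]
tool_rot: [0.64, 1.474, -0.641]
ft_force: [-0.2, 0.4, 0.0]
grip_width: 0.699
time: 8.0
position: [0.5492, -0.2054, 0.2568]
tool_rot: [0.095, 1.568, -0.096]
ft_force: [-0.2, -0.3, 0.1]
grip_width: 0.702
pos [ 0.5492 -0.2054  0.2568] F [-0.18 -0.25  0.06] grip 0.702 t 8.0 q7 1.58
axes
 [[ 0.     0.121  0.993]
 [-0.001  0.993 -0.121]
 [-1.    -0.001  0.   ]]
tool shift/.3 [ 0.0221  0.6839 -0.1722]
rot/5deg [-4.049e+00  4.000e-03  1.000e-02]
rot/5deg [ 3.1951e+01  1.5000e-02 -5.0000e-03]
[ 1.10619051  0.29399894 -0.96255809  1.53874447  0.24319682  1.43507133
  1.58038651]
```

```bash
python3 -m jog '[{"rot":[-1,0,0],"travel":[0,0.1,0],"jaw":-0.4},{"rot":[-1,0,0],"travel":[0,0.1,0],"jaw":-0.4},{"rot":[-1,0,0],"travel":[0,0.1,0],"jaw":-0.4},{"rot":[-1,0,0],"travel":[0,0.1,0],"jaw":-0.4},{"rot":[-0.05,0,0],"travel":[0,0,0],"jaw":-0.4},{"rot":[0,0,0],"travel":[0,0,0],"jaw":-0.4}]'
python3 - <<'E'
from w import *
to([.5228,.0045,.22],.232+np.pi/2)
E
```

```text
time: 8.6
position: [0.5486, -0.0861, 0.2568]
tool_rot: [-0.181, 1.563, 0.178]
ft_force: [0.6, -0.7, 0.8]
grip_width: 0.699
pos [ 0.5486 -0.0861  0.2568] F [ 0.61 -0.71  0.83] grip 0.699 t 8.6 q7 1.742
axes
 [[ 0.001 -0.227  0.974]
 [-0.002  0.974  0.227]
 [-1.    -0.002  0.   ]]
tool shift/.3 [ 0.1221  0.314  -0.0152]
rot/5deg [-0.037  0.001  0.023]
rot/5deg [ 3.5963e+01  3.6000e-02 -1.0000e-03]
```

```bash
python3 -m jog '[{"rot":[-0.04,0,0],"travel":[0.04,0.1,-0.005],"jaw":-0.4},{"rot":[0,0,0],"travel":[0.04,0.1,-0.005],"jaw":-0.4},{"rot":[0,0,0],"travel":[0.02,0.1,-0.005],"jaw":-0.4},{"rot":[0,0,0],"travel":[0,0.014,0],"jaw":-0.4},{"rot":[0,0,0],"travel":[0,0,0],"jaw":-0.4},{"rot":[0,0,0],"travel":[0,0,0],"jaw":-0.4}]'
python3 - <<'E'
from w import *
to([.5228,.0045,.170],.232+np.pi/2)
for n,(a,b,c,d) in {"side":(170,310,230,370),"top":(165,275,230,360)}.items():
    im=ctrl.get_image(n);cv2.imwrite(f"pics/{n}4.png",cv2.resize(im[a:b,c:d,::-1],None,fx=4,fy=4,interpolation=cv2.INTER_CUBIC))
E
```

```text
time: 9.2
position: [0.5236, 0.0007, 0.2267]
tool_rot: [-0.178, 1.563, 0.177]
ft_force: [0.3, 0.2, -0.5]
grip_width: 0.702
pos [0.5236 0.0007 0.2267] F [ 0.26  0.24 -0.48] grip 0.702 t 9.2 q7 1.625
axes
 [[ 0.001 -0.224  0.974]
 [-0.001  0.974  0.224]
 [-1.    -0.001  0.   ]]
tool shift/.3 [0.1889 0.0131 0.0002]
rot/5deg [-0.065  0.004  0.012]
rot/5deg [ 3.5935e+01  1.9000e-02 -6.0000e-03]
```

View pics/side4.png

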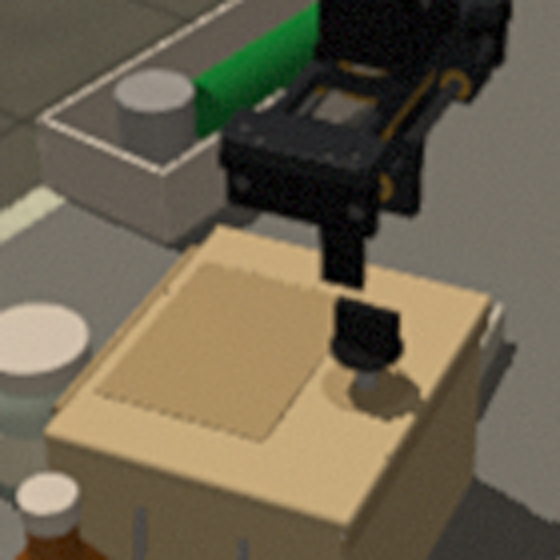

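One finger is at (343,255) above the stud (368,330), and nothing is in the way. I'll descend around the wing.

```bash
python3 -m jog '[{"rot":[-0.07,0,0],"travel":[0.05,0.013,0],"jaw":-0.4},{"rot":[0,0,0],"travel":[0.05,0,0],"jaw":-0.4},{"rot":[0,0,0],"travel":[0.05,0,0],"jaw":-0.4},{"rot":[0,0,0],"travel":[0.03,0,0],"jaw":-0.4},{"rot":[0,0,0],"travel":[0.008,0,0],"jaw":-0.4},{"rot":[0,0,0],"travel":[0,0,0],"jaw":-0.4}]'
python3 - <<'E'
from w import *
to([.5228,.0045,.168],.232+np.pi/2)
E
```

```text
time: 9.9
position: [0.5219, 0.0065, 0.1695]
tool_rot: [-0.184, 1.564, 0.185]
ft_force: [-0.1, 0.2, 0.7]
grip_width: 0.698
pos [0.5219 0.0065 0.1695] F [-0.09  0.23  0.73] grip 0.698 t 9.9 q7 1.575
axes
 [[-0.001 -0.233  0.972]
 [ 0.     0.972  0.233]
 [-1.     0.001 -0.001]]
tool shift/.3 [ 0.005  -0.0073  0.0013]
rot/5deg [ 0.036 -0.008 -0.008]
rot/5deg [-3.5964e+01  1.2000e-02 -1.3000e-02]
```

```bash
python3 -m jog '[{"rot":[0,0,0],"travel":[0,-0.006,0],"jaw":0.3},{"rot":[0,0,0],"travel":[0,0,0],"jaw":0.5},{"rot":[0,0,0],"travel":[0,0,0],"jaw":0.7},{"rot":[0,0,0],"travel":[0,0,0],"jaw":0.8},{"rot":[0,0,0],"travel":[0,0,0],"jaw":1},{"rot":[0,0,0],"travel":[0,0,0],"jaw":1},{"rot":[0,0,0],"travel":[0,0,0],"jaw":1}]' 6
python3 - <<'E'
from w import *
to([.5228,.0045,.168],.232+np.pi/2);print(ctrl.get_state()["torque"])
E
```

```text
time: 10.6
position: [0.5226, 0.0046, 0.1701]
tool_rot: [-0.184, 1.563, 0.184]
ft_force: [0.1, 0.6, -0.7]
grip_width: 0.149
pos [0.5226 0.0046 0.1701] F [ 0.12  0.59 -0.67] grip 0.149 t 10.6 q7 1.578
axes
 [[ 0.    -0.233  0.973]
 [-0.     0.973  0.233]
 [-1.    -0.    -0.   ]]
tool shift/.3 [ 0.0068 -0.0006  0.0007]
rot/5deg [ 0.032 -0.     0.002]
rot/5deg [-3.5968e+01 -3.0000e-03 -0.0000e+00]
[ 0.11309012 -0.09774556 -0.03122898]
```

```bash
python3 -m jog '[{"rot":[0,0,0],"travel":[0,0,0],"jaw":1},{"rot":[0,0,0],"travel":[0,0,0],"jaw":1},{"rot":[0,0,0],"travel":[0,0,0],"jaw":1}]' 25
python3 -m jog '[{"rot":[0.03,0,0],"travel":[0.004,0,0],"jaw":1},{"rot":[0,0,0],"travel":[0.004,0,0],"jaw":1},{"rot":[0,0,0],"travel":[0,0,0],"jaw":1}]'
python3 -c "
from w import *
s=ctrl.get_state();print(s['position'],s['ft_force'],s['torque'])"
```

```text
time: 10.9
position: [0.5226, 0.0047, 0.17]
tool_rot: [-0.184, 1.563, 0.184]
ft_force: [-0.2, 0.2, -0.8]
grip_width: 0.109
time: 11.2
position: [0.5227, 0.0047, 0.1682]
tool_rot: [-0.183, 1.563, 0.182]
ft_force: [-1.8, 0.2, 4.8]
grip_width: 0.11
[0.52271122 0.00466629 0.16819255] [-1.82215156  0.23443266  4.81476631] [0.01906387 0.31628082 0.01079017]
```

```bash
python3 -m jog '[{"rot":[0,0,0],"travel":[0.002,0,0],"jaw":1},{"rot":[0,0,0],"travel":[0.002,0,0],"jaw":1},{"rot":[0,0,0],"travel":[0,0,0],"jaw":1}]'
python3 -m jog '[{"rot":[0,0,0],"travel":[0.002,0,0],"jaw":1},{"rot":[0,0,0],"travel":[0.002,0,0],"jaw":1},{"rot":[0,0,0],"travel":[0,0,0],"jaw":1}]'
```

```text
time: 11.5
position: [0.5227, 0.0046, 0.1671]
tool_rot: [-0.183, 1.563, 0.182]
ft_force: [-1.4, -0.1, 5.3]
grip_width: 0.114
time: 11.8
position: [0.5227, 0.0046, 0.1659]
tool_rot: [-0.183, 1.563, 0.182]
ft_force: [-2.2, -0.9, 6.3]
grip_width: 0.117
```

```bash
python3 -m jog '[{"rot":[0,0,0],"travel":[0.002,0,0],"jaw":1},{"rot":[0,0,0],"travel":[0.002,0,0],"jaw":1},{"rot":[0,0,0],"travel":[0,0,0],"jaw":1}]'
```

```text
time: 12.1
position: [0.5227, 0.0047, 0.1647]
tool_rot: [-0.183, 1.563, 0.182]
ft_force: [-2.4, 0.0, 6.4]
grip_width: 0.114
```

```bash
python3 -m jog '[{"rot":[0,0,0],"travel":[0.002,0,0],"jaw":1},{"rot":[0,0,0],"travel":[0.002,0,0],"jaw":1},{"rot":[0,0,0],"travel":[0,0,0],"jaw":1}]'
```

```text
time: 12.4
position: [0.5227, 0.0047, 0.1636]
tool_rot: [-0.183, 1.563, 0.182]
ft_force: [-2.4, -0.5, 7.2]
grip_width: 0.115
```

```bash
python3 -m jog '[{"rot":[0,0,0],"travel":[0.002,0,0],"jaw":1},{"rot":[0,0,0],"travel":[0.002,0,0],"jaw":1},{"rot":[0,0,0],"travel":[0,0,0],"jaw":1}]'
```

```text
time: 12.7
position: [0.5227, 0.0047, 0.1624]
tool_rot: [-0.183, 1.563, 0.182]
ft_force: [-2.4, -0.3, 7.8]
grip_width: 0.113
```

```bash
python3 -m jog '[{"rot":[0,0,0],"travel":[0.002,0,0],"jaw":1},{"rot":[0,0,0],"travel":[0.0015,0,0],"jaw":1},{"rot":[0,0,0],"travel":[0,0,0],"jaw":1}]'
```

```text
time: 13.0
position: [0.5227, 0.0047, 0.1614]
tool_rot: [-0.183, 1.563, 0.182]
ft_force: [-2.1, -0.4, 6.9]
grip_width: 0.111
```

```bash
python3 -m jog '[{"rot":[0,0,0],"travel":[0.002,0,0],"jaw":1},{"rot":[0,0,0],"travel":[0.0015,0,0],"jaw":1},{"rot":[0,0,0],"travel":[0,0,0],"jaw":1}]'
```

```text
time: 13.3
position: [0.5227, 0.0047, 0.1604]
tool_rot: [-0.183, 1.563, 0.182]
ft_force: [-2.8, -1.1, 7.6]
grip_width: 0.114
```

```bash
python3 -m jog '[{"rot":[0,0,0],"travel":[0.002,0,0],"jaw":1},{"rot":[0,0,0],"travel":[0.0015,0,0],"jaw":1},{"rot":[0,0,0],"travel":[0,0,0],"jaw":1}]'
```

```text
time: 13.6
position: [0.5227, 0.0047, 0.1594]
tool_rot: [-0.183, 1.563, 0.182]
ft_force: [-2.7, -0.2, 7.9]
grip_width: 0.116
```

```bash
python3 -m jog '[{"rot":[0,0,0],"travel":[0.002,0,0],"jaw":1},{"rot":[0,0,0],"travel":[0.0015,0,0],"jaw":1},{"rot":[0,0,0],"travel":[0,0,0],"jaw":1}]'
```

```text
time: 13.9
position: [0.5227, 0.0047, 0.1583]
tool_rot: [-0.183, 1.563, 0.182]
ft_force: [-2.6, -0.8, 7.8]
grip_width: 0.111
```

```bash
python3 -m jog '[{"rot":[0,0,0],"travel":[0.002,0,0],"jaw":1},{"rot":[0,0,0],"travel":[0.0015,0,0],"jaw":1},{"rot":[0,0,0],"travel":[0,0,0],"jaw":1}]'
```

```text
time: 14.2
position: [0.5227, 0.0047, 0.1573]
tool_rot: [-0.183, 1.563, 0.182]
ft_force: [-2.9, -0.2, 7.3]
grip_width: 0.112
```

```bash
python3 -m jog '[{"rot":[0,0,0],"travel":[0.002,0,0],"jaw":1},{"rot":[0,0,0],"travel":[0,0,0],"jaw":1}]'
```

```text
time: 14.4
position: [0.5227, 0.0047, 0.1567]
tool_rot: [-0.183, 1.563, 0.182]
ft_force: [-1.8, -0.3, 7.7]
grip_width: 0.115
```

```bash
python3 -m jog '[{"rot":[0,0,0],"travel":[0.002,0,0],"jaw":1},{"rot":[0,0,0],"travel":[0.0015,0,0],"jaw":1},{"rot":[0,0,0],"travel":[0,0,0],"jaw":1}]'
```

```text
time: 14.7
position: [0.5227, 0.0047, 0.1557]
tool_rot: [-0.183, 1.563, 0.182]
ft_force: [-3.2, -0.1, 9.0]
grip_width: 0.113
```

```bash
python3 -m jog '[{"rot":[0,0,0],"travel":[0.002,0,0],"jaw":1},{"rot":[0,0,0],"travel":[0,0,0],"jaw":1}]'
```

```text
time: 14.9
position: [0.5227, 0.0047, 0.1551]
tool_rot: [-0.183, 1.563, 0.182]
ft_force: [-2.8, -0.6, 8.8]
grip_width: 0.109
```

```bash
python3 -m jog '[{"rot":[0,0,0],"travel":[0.002,0,0],"jaw":1},{"rot":[0,0,0],"travel":[0.0015,0,0],"jaw":1},{"rot":[0,0,0],"travel":[0,0,0],"jaw":1}]'
```

```text
time: 15.2
position: [0.5228, 0.0047, 0.1541]
tool_rot: [-0.183, 1.563, 0.182]
ft_force: [-3.3, 0.6, 8.8]
grip_width: 0.11
```

```bash
python3 -m jog '[{"rot":[0,0,0],"travel":[0.002,0,0],"jaw":1},{"rot":[0,0,0],"travel":[0,0,0],"jaw":1}]'
```

```text
time: 15.4
position: [0.5227, 0.0047, 0.1535]
tool_rot: [-0.183, 1.563, 0.182]
ft_force: [-2.8, -0.6, 9.1]
grip_width: 0.112
```

```bash
python3 -m jog '[{"rot":[0,0,0],"travel":[0.002,0,0],"jaw":1},{"rot":[0,0,0],"travel":[0.0015,0,0],"jaw":1},{"rot":[0,0,0],"travel":[0,0,0],"jaw":1}]'
```

```text
time: 15.7
position: [0.5227, 0.0047, 0.1525]
tool_rot: [-0.183, 1.563, 0.182]
ft_force: [-2.9, 0.4, 8.7]
grip_width: 0.116
```

```bash
python3 -m jog '[{"rot":[0,0,0],"travel":[0.002,0,0],"jaw":1},{"rot":[0,0,0],"travel":[0,0,0],"jaw":1}]'
```

```text
time: 15.9
position: [0.5228, 0.0047, 0.1519]
tool_rot: [-0.183, 1.563, 0.182]
ft_force: [-3.4, -0.3, 8.6]
grip_width: 0.114
```

```bash
python3 -m jog '[{"rot":[0,0,0],"travel":[0.002,0,0],"jaw":1},{"rot":[0,0,0],"travel":[0.0015,0,0],"jaw":1},{"rot":[0,0,0],"travel":[0,0,0],"jaw":1}]'
```

```text
time: 16.2
position: [0.5228, 0.0047, 0.1518]
tool_rot: [-0.183, 1.563, 0.181]
ft_force: [-5.9, -0.5, 15.9]
grip_width: 0.115
```

```bash
python3 -m jog '[{"rot":[0,0,0],"travel":[0.002,0,0],"jaw":1},{"rot":[0,0,0],"travel":[0,0,0],"jaw":1}]'
```

```text
time: 16.4
position: [0.5229, 0.0047, 0.1517]
tool_rot: [-0.183, 1.563, 0.181]
ft_force: [-6.9, -1.0, 19.2]
grip_width: 0.111
```

```bash
python3 -m jog '[{"rot":[0,0,0],"travel":[-0.004,0,0],"jaw":1},{"rot":[0,0,0],"travel":[-0.0035,0,0],"jaw":1},{"rot":[0,0,0],"travel":[0,0,0],"jaw":1},{"rot":[0,0,0],"travel":[0,0,0],"jaw":1}]'
python3 -c "
from w import *
s=ctrl.get_state();print(s['position'],s['ft_force'],s['torque'])"
```

```text
time: 16.8
position: [0.5228, 0.0047, 0.1526]
tool_rot: [-0.183, 1.563, 0.182]
ft_force: [-3.2, -0.6, 8.5]
grip_width: 0.113
[0.52276844 0.00466729 0.15256067] [-3.21765496 -0.56482068  8.49757298] [0.03345794 0.58155636 0.00515939]
```

```bash
python3 -m jog '[{"rot":[0.4,0,0],"travel":[0.001,0,0],"jaw":1},{"rot":[0.6,0,0],"travel":[0,0,0],"jaw":1},{"rot":[0.6,0,0],"travel":[0,0,0],"jaw":1},{"rot":[0.4,0,0],"travel":[0,0,0],"jaw":1},{"rot":[0,0,0],"travel":[0,0,0],"jaw":1}]'
python3 -c "
from w import *
s=ctrl.get_state();print(s['position'],s['ft_force'],s['torque']);to([.5228,.0046,.1523],.232)"
```

```text
time: 17.3
position: [0.5228, 0.0048, 0.1523]
tool_rot: [-0.045, 1.57, 0.044]
ft_force: [-2.6, -0.1, 9.1]
grip_width: 0.116
[0.52275671 0.00477386 0.15228649] [-2.61055088 -0.08155097  9.14629783] [ 0.00728498  0.66140489 -0.04203783]
pos [0.5228 0.0048 0.1523] F [-2.61 -0.08  9.15] grip 0.116 t 17.3 q7 1.392
axes
 [[ 0.    -0.057  0.998]
 [-0.001  0.998  0.057]
 [-1.    -0.001  0.   ]]
tool shift/.3 [-0.     -0.0006  0.0001]
rot/5deg [1.5993e+01 7.0000e-03 7.0000e-03]
rot/5deg [-2.0007e+01 -7.0000e-03  7.0000e-03]
```

Turned 10° with little torque (0.04 N m), so the pin is free. I'll keep turning.

```bash
python3 -m jog '[{"rot":[0.6,0,0],"travel":[0,0,0],"jaw":1},{"rot":[0.8,0,0],"travel":[0,0,0],"jaw":1},{"rot":[0.8,0,0],"travel":[0,0,0],"jaw":1},{"rot":[0.8,0,0],"travel":[0,0,0],"jaw":1},{"rot":[0.8,0,0],"travel":[0,0,0],"jaw":1},{"rot":[0.6,0,0],"travel":[0,0,0],"jaw":1},{"rot":[0.6,0,0],"travel":[0,0,0],"jaw":1},{"rot":[0,0,0],"travel":[0,0,0],"jaw":1}]'
python3 -c "
from w import *
to([.5228,.0046,.1523],.232);print(ctrl.get_state()['torque'])"
```

```text
time: 18.1
position: [0.5228, 0.0051, 0.1524]
tool_rot: [0.298, 1.55, -0.298]
ft_force: [-3.1, 0.4, 9.5]
grip_width: 0.115
pos [0.5228 0.0051 0.1524] F [-3.06  0.35  9.47] grip 0.115 t 18.1 q7 0.978
axes
 [[ 0.     0.371  0.929]
 [-0.     0.929 -0.371]
 [-1.    -0.     0.   ]]
tool shift/.3 [ 0.0002 -0.0016  0.0005]
rot/5deg [ 1.0991e+01  6.0000e-03 -0.0000e+00]
rot/5deg [-2.5009e+01  0.0000e+00  7.0000e-03]
[ 0.1269113   0.56078845 -0.07490621]
```

```bash
python3 -m jog '[{"rot":[0.6,0,0],"travel":[0,-0.0005,0],"jaw":1},{"rot":[0.8,0,0],"travel":[0,-0.0005,0],"jaw":1},{"rot":[0.8,0,0],"travel":[0,0,0],"jaw":1},{"rot":[0.8,0,0],"travel":[0,0,0],"jaw":1},{"rot":[0.8,0,0],"travel":[0,0,0],"jaw":1},{"rot":[0.6,0,0],"travel":[0,0,0],"jaw":1},{"rot":[0.6,0,0],"travel":[0,0,0],"jaw":1},{"rot":[0,0,0],"travel":[0,0,0],"jaw":1}]'
python3 -c "
from w import *
to([.5228,.0046,.1523],.232);print(ctrl.get_state()['torque'])"
```

```text
time: 18.9
position: [0.523, 0.0053, 0.1525]
tool_rot: [0.638, 1.474, -0.637]
ft_force: [-2.3, 1.5, 8.6]
grip_width: 0.113
pos [0.523  0.0053 0.1525] F [-2.26  1.49  8.59] grip 0.113 t 18.9 q7 0.56
axes
 [[ 0.001  0.728  0.685]
 [ 0.     0.685 -0.728]
 [-1.     0.001  0.001]]
tool shift/.3 [ 0.0007 -0.0021  0.0014]
rot/5deg [ 5.995e+00  3.000e-03 -1.200e-02]
rot/5deg [-3.0005e+01  1.6000e-02  4.0000e-03]
[ 0.26114737  0.44326743 -0.05215071]
```

```bash
python3 -m jog '[{"rot":[0.8,0,0],"travel":[0.0003,0,0],"jaw":1},{"rot":[0.8,0,0],"travel":[0.0003,0,0],"jaw":1},{"rot":[0.8,0,0],"travel":[0,0,0],"jaw":1},{"rot":[0.8,0,0],"travel":[0,0,0],"jaw":1},{"rot":[0.8,0,0],"travel":[0,0,0],"jaw":1},{"rot":[0.8,0,0],"travel":[0,0,0],"jaw":1},{"rot":[0.8,0,0],"travel":[0,0,0],"jaw":1},{"rot":[0.4,0,0],"travel":[0,0,0],"jaw":1}]'
python3 -m jog '[{"rot":[0,0,0],"travel":[0,0,0],"jaw":1},{"rot":[0,0,0],"travel":[0,0,0],"jaw":1}]'
python3 -c "
from w import *
to([.5228,.0046,.1523],.232);print(ctrl.get_state()['torque'])"
```

```text
time: 19.7
position: [0.5233, 0.0055, 0.1525]
tool_rot: [1.039, 1.308, -1.036]
ft_force: [-1.4, 1.6, 8.1]
grip_width: 0.115
time: 19.9
position: [0.5233, 0.0055, 0.1525]
tool_rot: [1.037, 1.309, -1.035]
ft_force: [-1.7, 1.6, 8.5]
grip_width: 0.112
pos [0.5233 0.0055 0.1525] F [-1.73  1.57  8.46] grip 0.112 t 19.9 q7 0.053
axes
 [[ 0.002  0.973  0.231]
 [ 0.001  0.231 -0.973]
 [-1.     0.002 -0.   ]]
tool shift/.3 [ 0.0006 -0.0024  0.0025]
rot/5deg [ 0.008 -0.002 -0.023]
rot/5deg [-3.5992e+01  3.5000e-02 -3.0000e-03]
[0.30697069 0.35189548 0.02252843]
```

```bash
python3 -m jog '[{"rot":[0,0,0],"travel":[-0.003,0,0],"jaw":1},{"rot":[0,0,0],"travel":[-0.003,0,0],"jaw":1},{"rot":[0,0,0],"travel":[0,0,0],"jaw":1}]'
python3 -m jog '[{"rot":[0,0,0],"travel":[-0.002,0,0],"jaw":1},{"rot":[0,0,0],"travel":[0,0,0],"jaw":1}]'
```

```text
time: 20.2
position: [0.5233, 0.0055, 0.1543]
tool_rot: [1.037, 1.309, -1.034]
ft_force: [-1.5, 1.0, 9.8]
grip_width: 0.116
time: 20.4
position: [0.5233, 0.0055, 0.1549]
tool_rot: [1.037, 1.309, -1.034]
ft_force: [-1.5, 2.0, 8.9]
grip_width: 0.115
```

```bash
python3 -m jog '[{"rot":[0,0,0],"travel":[-0.0025,0,0],"jaw":1},{"rot":[0,0,0],"travel":[0,0,0],"jaw":1},{"rot":[0,0,0],"travel":[0,0,0],"jaw":1}]'
```

```text
time: 20.7
position: [0.5233, 0.0055, 0.1554]
tool_rot: [1.037, 1.309, -1.034]
ft_force: [-1.5, 2.1, 6.5]
grip_width: 0.114
```

```bash
python3 -m jog '[{"rot":[0,0,0],"travel":[-0.002,0,0],"jaw":1},{"rot":[0,0,0],"travel":[0,0,0],"jaw":1},{"rot":[0,0,0],"travel":[0,0,0],"jaw":1}]'
python3 -c "
from w import *
to([.5228,.0046,.1523],.232);print(ctrl.get_state()['torque'])"
```

```text
time: 21.0
position: [0.5232, 0.0055, 0.1555]
tool_rot: [1.038, 1.31, -1.034]
ft_force: [-0.4, 3.0, 6.3]
grip_width: 0.11
pos [0.5232 0.0055 0.1555] F [-0.42  3.02  6.3 ] grip 0.11 t 21.0 q7 0.057
axes
 [[ 0.002  0.973  0.231]
 [ 0.001  0.231 -0.973]
 [-1.     0.002 -0.001]]
tool shift/.3 [ 0.0106 -0.0021  0.0024]
rot/5deg [ 0.009 -0.007 -0.023]
rot/5deg [-3.5991e+01  3.6000e-02 -1.1000e-02]
[ 0.57423301 -0.16781648  0.03608189]
```

It has seated in the notch 3.7 mm above the stop, with the force dropping. Now I release and retract.

```bash
python3 -m jog '[{"rot":[0,0,0],"travel":[0,0,0],"jaw":0.7},{"rot":[0,0,0],"travel":[0,0,0],"jaw":0.5},{"rot":[0,0,0],"travel":[0,0,0],"jaw":0.3},{"rot":[0,0,0],"travel":[0,0,0],"jaw":0.3},{"rot":[0,0,0],"travel":[-0.03,0,0],"jaw":0.3},{"rot":[0,0,0],"travel":[-0.06,0,0],"jaw":0.3},{"rot":[0,0,0],"travel":[-0.1,0,0],"jaw":0.3},{"rot":[0,0,0],"travel":[-0.1,0,0],"jaw":0.3}]'
python3 -m jog '[{"rot":[0,0,0],"travel":[0,0,0.12],"jaw":0.3},{"rot":[0,0,0],"travel":[0,0,0.12],"jaw":0.3},{"rot":[0,0,0],"travel":[0,0,0.12],"jaw":0.3},{"rot":[0,0,0],"travel":[0,0,0.12],"jaw":0.3},{"rot":[0,0,0],"travel":[0,0,0.12],"jaw":0.3},{"rot":[0,0,0],"travel":[0,0,0],"jaw":0.3}]'
python3 - <<'E'
from w import *
v=[.576,.0175,.232]
L=lid(v,0,[(.14,.018,.06),(.14,-.018,.06),(.14,0,.06),(.14,.018,.06-.016),(.14,-.018,.044)])
print((proj("side",L)-[230,210])*5,(proj("top",L)-[230,165])*5)
for n,(a,b,c,d) in {"side":(210,330,230,370),"top":(165,275,230,360)}.items():
    im=ctrl.get_image(n);cv2.imwrite(f"pics/{n}5f.png",im[:,:,::-1]);cv2.imwrite(f"pics/{n}5.png",cv2.resize(im[a:b,c:d,::-1],None,fx=5,fy=5,interpolation=cv2.INTER_CUBIC))
E
```

```text
time: 21.8
position: [0.5221, 0.0044, 0.243]
tool_rot: [1.036, 1.311, -1.037]
ft_force: [0.7, -0.0, 0.1]
grip_width: 0.348
time: 22.4
position: [0.5636, -0.1782, 0.2413]
tool_rot: [1.042, 1.306, -1.045]
ft_force: [0.4, -0.8, 0.2]
grip_width: 0.347
[[438.0302895  206.90904277]
 [472.03017379 158.94465583]
 [455.24672283 182.62141774]
 [437.8628687  237.34167278]
 [471.56388162 189.04603318]] [[310.51944412 386.42919882]
 [389.66695241 367.89109292]
 [350.10837207 377.15659176]
 [312.41515755 388.5858696 ]
 [390.5877613  370.27407123]]
```

View pics/side5.png

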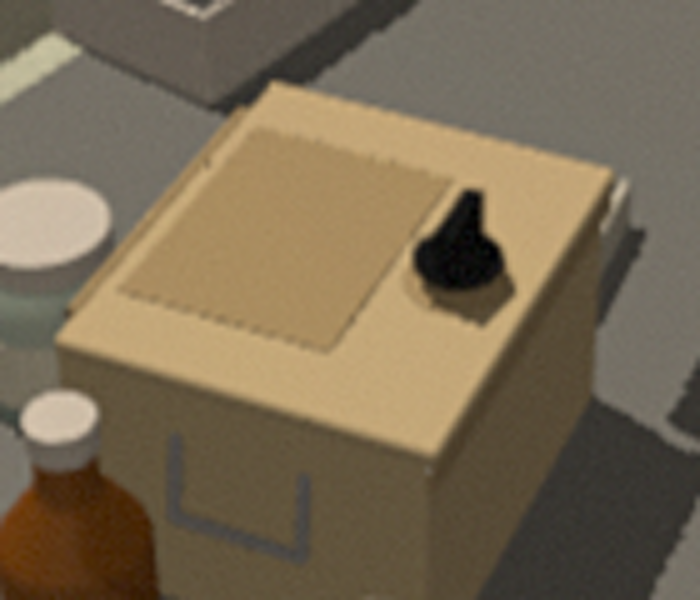

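View pics/top5.png

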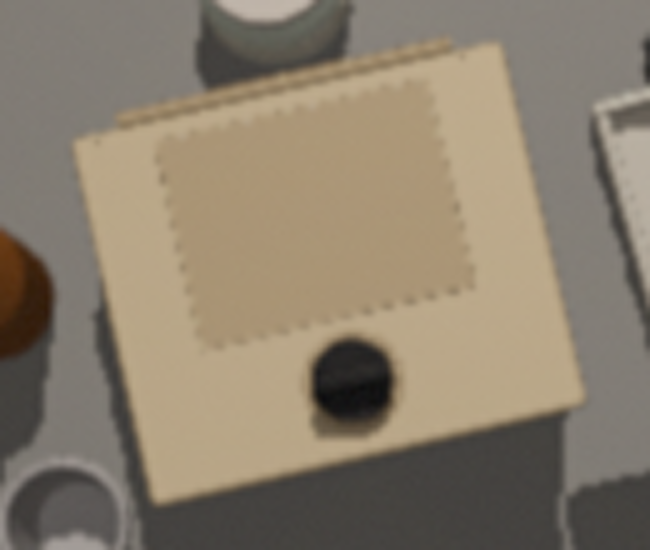

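View pics/side5f.png

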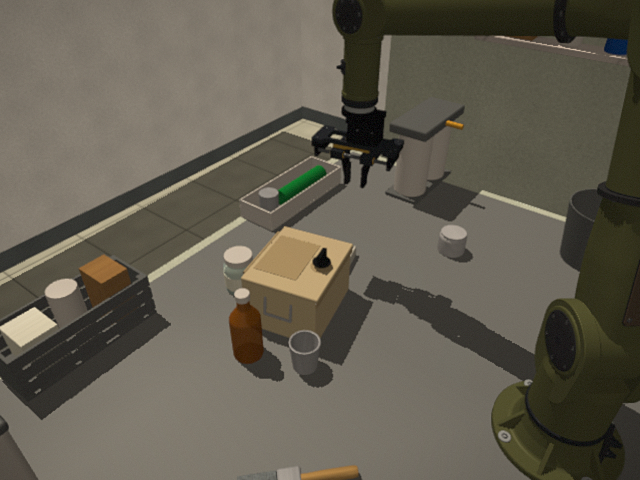

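The stud sits low with its wing across the lid: in the side crop its tip is at (475,192) and the flange at (458,258). In the top crop the wing lies along the front edge at (352,378). The lid is flat, the bystanders are in place and the arm is clear, so I'm handing in.

```bash
python3 -m jog '[{"rot":[0,0,0],"travel":[0,0,0],"jaw":0.3},{"rot":[0,0,0],"travel":[0,0,0],"jaw":0.3}]'; python3 -c "
from bench import ctrl
print(ctrl.close_job())"
```

```text
time: 22.7
position: [0.5639, -0.1691, 0.2422]
tool_rot: [1.035, 1.311, -1.034]
ft_force: [0.2, -0.4, 0.1]
grip_width: 0.354
the job is handed in; nothing more can be done
None
```

The lid is shut and the stud is locked. I handed the job in at about 22.7 s; it reported no verdict.

- **Lid:** I pressed it down with the closed fingertips until it stopped hard at z = 0.138 m, which matches the stated shut height.
- **Finding the stop:** I gripped the wing and pushed the stud down in roughly 1 mm steps. It met the end stop about 18 mm down. The wrist force there peaked at 19 N, of which roughly 10 N was on the stop itself, under the 15 N limit.
- **Turning:** I backed off 0.8 mm and turned the stud 90° clockwise. The resisting torque stayed at or below about 0.08 N m.
- **Locking:** I let it rise slowly. It caught 3.7 mm above the stop, and I released it and moved the arm clear.

**Last checks:** the final pictures show the lid flat, the stud still well down with its wing along the caddy's y direction, the bystanders in the side view in place, and the gripper clear. The force reading was near zero. No check failed or disagreed. I judged the final stud angle from the pictures and the tool heading, not from a direct joint reading.

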